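# Reverse the ratchet and clamp the chopping board

## Robot

A 6-joint arm with a two-finger parallel gripper is mounted at the origin on a cart in front of the work surface, level with it; the furniture and walls round the work are solid. World frame = base frame: x ahead of the robot, y to its left, z up, the work surface at z = 0. Lengths are in m, angles in degrees, forces in N, time in s.
With the tool pointing down it reaches from about 0.375 to 0.9 m from the base axis. Payload 3.1 kg.
Tool frame: the origin (TCP) lies at the very end of the fingers, on their centre line; the grasp point (between the pads) lies 19 mm behind it; x points along the fingers, z is the direction in which the jaws open and shut, and the axes are right-handed (so a half turn about x gives the same grasp; the last joint's range is limited). The gripper opens to 87 mm and grips with 3 to 60 N. Pads are 19 mm wide; open, the fingers measure 117 mm over their backs; the gripper's body (75 mm by 190 mm) begins 51 mm behind the grasp point.
Start: joints at [-82.993, 30.224, 82.088, -0, 67.689, -10.227], TCP at [0.185, -0.597, 0.194] pointing down, gripper open.
Joint ranges: [-176.69, 176.69], [-43.24, 126.21], [12.49, 139.97], [-82, 262], [0, 151.66], [-163.58, 163.58]. Speed limits (degrees/s): [159.86, 159.86, 180, 180, 180, 180].

## Interface

Orientations are given as a 3x3 rotation matrix whose columns are the frame's x, y, z axes.
In Python, from rig import bot gives the robot as it stands.
- The arm moves only by the tool send_rows, never from a script. Its arguments are lists of equal length, an entry for each row: "fingers": the opening, from 0 (shut) to 1 (fully open); "dp": the shift along the world's x, y, z in mm, a list of three; "turn": the turn, a rotation vector about the world's x, y, z in rad, a list of three. In form: {"fingers": [fingers, ...], "dp": [[tx, ty, tz], ...], "turn": [[rx, ry, rz], ...]}. A call has 1 to 10 rows; each row is the pose to reach, as a shift and turn from the pose measured when the call began; what a row does not reach only later rows make up. A row lasts 1/12 s, in which the tool goes at most 41.7 mm and 7.16 degrees, less where a joint would pass 70% of its speed; a pose out of reach is approached as far as the arm can. A call with a gripper value outside its range is refused whole. The fingers move at their own pace and stop on an object; the grip force is fixed at half the most. Time passes only in rows, so rows that repeat a pose let the fingers close. It gives the time, the measured TCP pose, the force and the opening at its end, in the units of the state.
- bot.read_state(): the state, without advancing time (a new reading comes with each control period).
- bot.capture(name): name is "scene" or "side" or "wrist"; returns a dict with "img" (480x640x3 uint8, blue, green, red), "z_map" (480x640 float32, m along the optical axis (not along the pixel's ray), 0 where there is no reading), "mtx" (3x3 intrinsics, pixels), "k1" (the pictures are not rectified: a ray, as slopes to the right and down, at radius r is drawn at 1 + k1 r^2 times it, then the intrinsics apply), "origin" and "orientation" of the camera in the world; the wrist camera has in their place "hand_eye" (4x4, takes a point from camera to tool coordinates, whose origin is the TCP and whose axes are the tool frame's). Camera axes: x right, y up, looking along -z (the intrinsics and any distortion apply to the point x, -y, -z); pixel columns grow to the right and rows downward; lengths in m; the calibration is good to about 2 mm. A picture is of the moment at which its call begins: read the wrist's pose just before it.
- bot.hand_in(): hands the job in, once; it reports no verdict.
The state is a dict: "time_s": time; "joint_positions": joint angles; "qvel": joint speeds; "tau": joint torques, N m; "position": TCP position; "tcp_rot": TCP orientation; "force": force on the tool from outside, world axes, zero at the start; "moment": the same for the moment, N m; "opening": opening from 0.0 (shut) to 1.0 (fully open).
Only numpy, scipy, OpenCV 4.12 (cv2) and the standard library are available. Lean on these libraries where they do the work, as an engineer would, in place of code of your own. Each camera call takes 0.05 s, during which the arm holds its last target.

## Task

The hold-down clamp on the worktop has a ratchet handle that is still set to wind its pad up. Flip the red direction lever right over, so that the handle drives clockwise (seen from above) and free-wheels on the way back, then wind the pad down in as many strokes as it takes until it holds the chopping board firmly: the handle should go about half as heavy again as while the pad was running down free, but never more than twice as heavy. Let go with the lever still over to its new side, and leave the board, the artichoke, the garlic, the bowl and the salt shaker where they are.

Things in the scene. Friction and masses are not known exactly. Their poses are not given: they have to be found in the camera images.
- clamp: Grey hold-down clamp fixed to the worktop, its rubber pad (41 mm across) 4 to 9 mm above the board at the start. Origin: on the worktop, on the vertical screw axis; z up, own +x from the screw axis to the column, 110 mm behind it. The screw goes down when turned clockwise from above, 4 mm per rad, and stays where it is left. A firm hold is a pad force of about 110 N.
- screw_axis_top (a point): Centre of the top of the round ratchet head (74 mm across), on the screw axis, 136 mm above the worktop; axes as the clamp's. The handle bar (16 mm wide, 118 to 131 mm above the worktop) sticks out of the head and ends in the upright wooden knob, 115 mm from the screw axis. Driving with the pad running free takes about 7 N at the knob, free-wheeling about 1.3 N plus small clicks.
- handle (a joint): Handle angle about the screw axis, rad: 0 along the clamp's own -x, growing clockwise from above, stops at -0.75 and 0.75. 20 teeth: up to 0.31 rad idle before it bites. 1.0 to 2.3 rad of driving bring the pad onto the board; then the force at the knob climbs 3.5 N per 100 N of pad force, over some 0.28 rad. Firm: 11 N while turning; less is felt holding still, but the climb is the same.
- direction_lever (a joint): Angle of the red direction lever relative to the handle, about the screw axis, rad. -0.42 (clockwise stop, about where it starts): the handle drives anticlockwise, pad up. +0.42 (anticlockwise stop, from above): the handle drives clockwise, pad down. In the middle neither bites. No spring, stays where left; about 2.5 N at the tab moves it, less than turns the handle.
- knob_grip (a point): Middle of the upright round wooden knob at the handle's end, which spins freely on its own upright pin: 21 to 26 mm across, 51 mm high (131 to 182 mm above the worktop); this point lies on its axis, 160 mm above the worktop and 115 mm from the screw axis. Nothing stands within 60 mm beside the knob above the handle bar except the ratchet head and lever.
- lever_tab (a point): Middle of the upright red tab at the end of the direction lever: 10 mm wide along its swing, 14 mm along the lever, 137 to 169 mm above the worktop; this point lies 40 mm from the screw axis, 156 mm above the worktop, on the side away from the knob (straight opposite the knob when the lever's joint reads 0).
- chopping_board: Wooden chopping board, 250 x 360 x 21 mm, lying flat with one long edge under the pad. Origin: centre of its underside; own x along its 250 mm side.
- artichoke: Green artichoke on the worktop to the left of the board, 123 mm across, 111 mm high; bystander. Origin: centre of its underside.
- garlic: Garlic bulb on the right of the board, 54 mm across, 53 mm high; bystander. Origin: centre of its underside.
- prep_bowl: Patterned white bowl on the left of the board, 115 mm across, 54 mm high; bystander. Origin: centre of its underside.
- salt_shaker: Glass salt shaker with a grey top to the left of the clamp, 44 mm across, 90 mm high; bystander. Origin: centre of its underside.

How it is judged (in metres and radians):
On the way, in this order (a step that is already met when the one before it is completed fails the run):
1. the direction lever is flipped over to its anticlockwise side (value of joint direction_lever above 0.3 rad), for 0.2 s.
2. the pad has been wound down onto the board (value of joint direction_lever above 0.3 rad and contact force between clamp and chopping_board above 8 N), for 0.1 s.
At the end, for the whole second after the job is handed in: The pad presses on the chopping board with 55 to 165 N, the direction lever stands over on its anticlockwise side (joint above 0.3 rad), and the board lies still within 15 mm of where it was (contact force between clamp and chopping_board between 55 and 165 N and value of joint direction_lever above 0.3 rad and distance of chopping_board from where it was at the start of the episode below 0.015 m and linear speed of chopping_board below 0.02 m/s); the robot touches nothing.
It fails at once if the pad is driven onto the board with more than 220 N (the handle far more than twice as heavy as while running free) (contact force between clamp and chopping_board above 220 N).
It fails at once if a bystander (artichoke, garlic, bowl, salt shaker) is shoved by more than 30 mm (distance of any of artichoke, garlic, prep_bowl, salt_shaker from where it was at the start of the episode above 0.03 m).
It fails at once if a bystander is tipped over (angle between any of prep_bowl, salt_shaker's own z axis and vertical above 0.5 rad or angle between artichoke's own z axis and vertical above 0.7 rad).
It also fails if it takes over 72 s, if anything falls off the work surface, if the arm or the gripper's body presses on something with over 40 N, if the wrist force passes 120 N, or if a joint passes its speed limit or range.

## Working session

There is one attempt and no reset: what is moved stays moved. The work goes in short steps, Python scripts to look and compute and a tool call to move; the robot and the scene stay as the last step left them, time stands still between calls to the robot, and variables do not carry over. Pictures are saved under pics/ and viewed, and the job is handed in when it is done.

Besides the shell and the picture viewer there is one more tool, called after "Call:" as name(argument=value, ...) on one line, values as JSON. send_rows: Moves the arm, as the interface text tells. Its arguments: {"type":"object","properties":{"fingers":{"type":"array","items":{"type":"number"}},"dp":{"type":"array","items":{"type":"array","items":{"type":"number"}}},"turn":{"type":"array","items":{"type":"array","items":{"type":"number"}}}},"required":["fingers","dp","turn"]}

```bash
ls; mkdir -p pics; python3 - <<'E'
from rig import bot
import cv2,numpy as np
s=bot.read_state()
print(s)
for n in ("scene","side"):
    c=bot.capture(n); cv2.imwrite(f"pics/{n}0.png",c["img"]); np.savez(f"{n}0.npz",**c); print(n,c["mtx"],c["k1"],c["origin"],c["orientation"])
E
```

```text
pics
{'time_s': 0.0, 'joint_positions': array([-8.29908222e+01,  3.02776321e+01,  8.21563797e+01, -2.39254273e-03,
        6.76891939e+01, -1.02284927e+01]), 'qvel': array([-0.00408164, -0.05009226, -0.06788765, -0.09148198,  0.07908721,
        0.05968744]), 'tau': array([-5.16946620e-04, -4.40038097e+01, -1.76590472e+01,  6.30117743e-02,
        5.82283689e-02, -1.74608685e-04]), 'position': array([ 0.18511476, -0.59612564,  0.19338604]), 'tcp_rot': array([[-3.00745787e-04,  9.55079077e-01,  2.96350919e-01],
       [ 2.12955885e-03,  2.96350872e-01, -9.55076764e-01],
       [-9.99997687e-01,  3.43861409e-04, -2.12302337e-03]]), 'force': array([-0.13258057, -0.44190766, -0.4326701 ]), 'moment': array([0.01958783, 0.06220582, 0.01120097]), 'opening': 0.9994388780219277}
scene [[444.23536326   0.         319.50168115]
 [  0.         444.23536326 244.19468035]
 [  0.           0.           1.        ]] -0.03328485078519305 [-0.03891024  0.76570358  0.50319121] [[-0.70903289  0.25529946 -0.65733899]
 [-0.704789   -0.28741005  0.64858918]
 [-0.02334137  0.92315635  0.38371543]]
side [[564.16109268   0.         322.47706902]
 [  0.         564.16109268 238.52920239]
 [  0.           0.           1.        ]] -0.050572570831289375 [ 0.45464276 -0.78800847  0.92676317] [[ 0.98897259  0.09183741 -0.11618567]
 [-0.14775019  0.66561602 -0.73152252]
 [ 0.01015391  0.74062218  0.67184499]]
```

View pics/scene0.png

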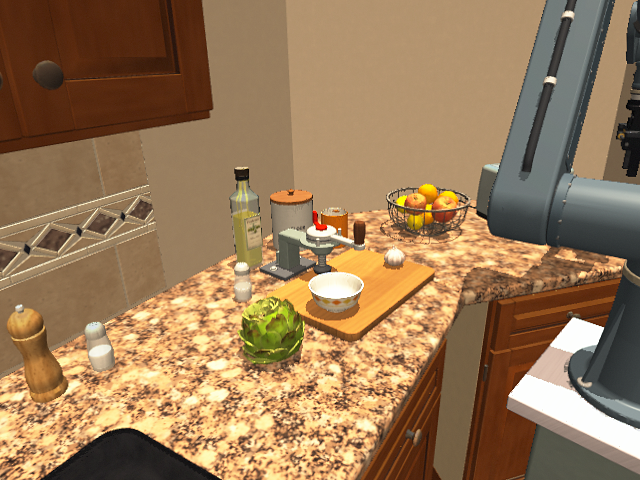

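View pics/side0.png

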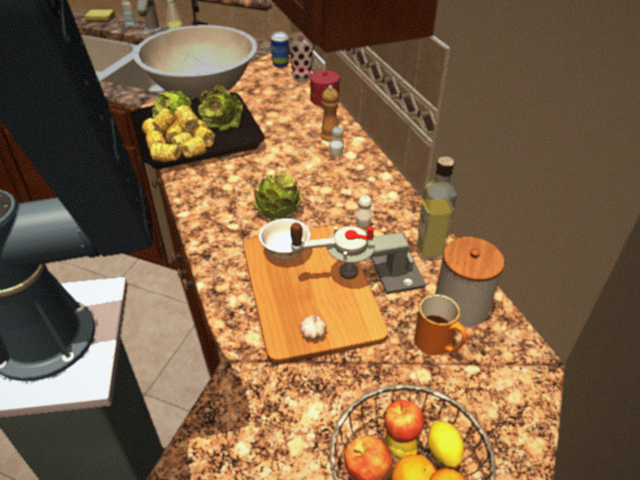

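The side view shows the knob at about (297,233), the head centre at about (350,240) and the red tab at about (370,233). Next I measure them in 3D.

```bash
cat > h.py <<'E'
import numpy as np,cv2
def cloud(c,R=None,o=None):
    K=c["mtx"];k1=float(c["k1"]);h,w=c["z_map"].shape
    u,v=np.meshgrid(np.arange(w),np.arange(h))
    p=cv2.undistortPoints(np.stack([u,v],-1).reshape(-1,1,2).astype(float),K,np.array([k1,0,0,0.])).reshape(h,w,2)
    z=c["z_map"].astype(float)
    P=np.stack([p[...,0]*z,-p[...,1]*z,-z],-1)
    if R is None: R=c["orientation"];o=c["origin"]
    W=P@np.asarray(R).T+np.asarray(o); W[z<=0]=np.nan
    return W
E
python3 - <<'E'
import numpy as np,cv2
from h import *
for n in("side","scene"):
    c=np.load(n+"0.npz"); W=cloud(c); img=c["img"].astype(int)
    b,g,r=img[...,0],img[...,1],img[...,2]
    box=np.zeros(b.shape,bool)
    if n=="side": box[215:285,285:430]=1
    else: box[205:280,255:375]=1
    red=(r>120)&(g<50)&(b<50)&box
    print(n,"z map ok",np.isfinite(W[...,2]).mean())
    z=W[...,2]
    P=W[red]; print("red",len(P),np.nanmin(P,0),np.nanmedian(P,0),np.nanmax(P,0))
    t=red&(z>.148); print(" tab",t.sum(),np.nanmean(W[t],0), np.nanmin(W[t],0),np.nanmax(W[t],0))
    k=box&(z>.135)&(z<.19)&~red&(r<110)&(r>g+10)
    P=W[k];print("knob?",len(P),np.nanmedian(P,0),np.nanmin(P,0),np.nanmax(P,0))
    hd=box&(z>.131)&(z<.141)&~red
    P=W[hd];print("head",len(P),np.nanmedian(P,0),np.nanmin(P,0),np.nanmax(P,0))
    cv2.imwrite(f"pics/{n}_crop.png",cv2.resize(c["img"][200:300,270:430] if n=="side" else c["img"][190:290,250:410],None,fx=5,fy=5,interpolation=cv2.INTER_CUBIC))
E
```

```text
side z map ok 0.9959309895833334
red 84 [0.64009627 0.04980284 0.13798477] [0.6827373  0.05852118 0.14371399] [0.69250232 0.07995071 0.16856346]
 tab 29 [0.6867087  0.05507715 0.15783233] [0.6827373  0.04980284 0.14835458] [0.69250232 0.05935912 0.16856346]
knob? 159 [0.53522525 0.06341065 0.16061103] [0.52550543 0.05856636 0.13545669] [0.83117228 0.11419222 0.17896925]
head 535 [0.64398834 0.06549382 0.13426796] [0.52508562 0.03741844 0.13100173] [0.83349727 0.12103094 0.14097801]
scene z map ok 0.9959114583333334
red 113 [ 0.63860018 -0.08034262  0.06864224] [0.67499969 0.06829897 0.14349577] [0.80629487 0.09062466 0.16952154]
 tab 38 [0.68561402 0.06474362 0.15923053] [0.6802438  0.05899613 0.14825978] [0.69273232 0.06850738 0.16952154]
knob? 205 [0.53144416 0.08456367 0.15940144] [0.52438053 0.05875702 0.13504836] [0.68350241 0.09069632 0.18002534]
head 401 [0.64941741 0.08012382 0.13513748] [ 0.52492441 -0.03871129  0.13100579] [0.89552598 0.13601459 0.14065212]
```

```bash
python3 - <<'E'
import numpy as np,cv2
from h import *
a=cv2.imread("pics/side_crop.png");print(a.shape)
E
```

```text
(500, 800, 3)
```

View pics/side_crop.png

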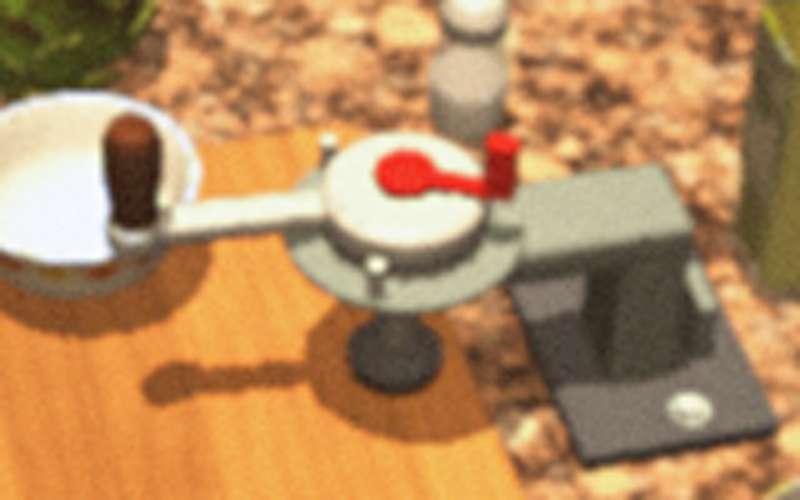

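View pics/scene_crop.png

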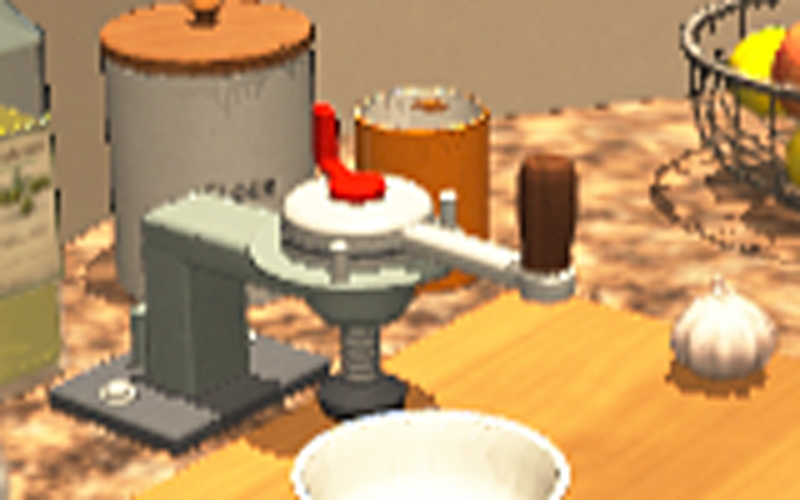

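The crops show the handle roughly along -x with the knob at its end, the lever tab on the far side and slightly to -y, and the stop posts on the head ring. Next: circle fits and obstacle heights.

```bash
python3 - <<'E'
import numpy as np,cv2
from scipy.optimize import least_squares
from h import *
S={n:np.load(n+"0.npz") for n in("side","scene")}
for n,c in S.items():
    W=cloud(c); img=c["img"].astype(int); b,g,r=img[...,0],img[...,1],img[...,2]
    ok=np.isfinite(W).all(-1); z=W[...,2]
    near=ok&(np.hypot(W[...,0]-.535,W[...,1]-.075)<.03)
    k=near&(z>.14)&(z<.175)
    P=W[k]; 
    f=lambda p:np.hypot(P[:,0]-p[0],P[:,1]-p[1])-.0118
    s=least_squares(f,[.535,.072],loss="soft_l1",f_scale=.001)
    print(n,"knob",s.x,len(P),"ztop",np.sort(W[near][:,2])[-5:])
    near=ok&(np.hypot(W[...,0]-.648,W[...,1]-.072)<.055)&~((r>g+60))
    hd=near&(z>.133)&(z<.1385)&(np.abs(W[...,0]-.648)<.05)
    P=W[hd]
    print(" head z med",np.median(P[:,2]),"n",len(P),P.min(0),P.max(0))
    # best disc placement radius 37
    best=None
    for cx in np.arange(.63,.665,.001):
        for cy in np.arange(.055,.09,.001):
            d=np.hypot(P[:,0]-cx,P[:,1]-cy)
            q=(d<.037).sum()
            sc=q-0.0*d.mean()
            if best is None or sc>best[0]: best=(sc,[])
            if sc==best[0]: best[1].append((cx,cy))
    print(" head",best[0],np.mean(best[1],0),len(best[1]))
    t=ok&(r>110)&(g<70)&(b<70)&(np.hypot(W[...,0]-.687,W[...,1]-.06)<.02)&(z>.147)
    print(" tab",W[t].min(0),W[t].max(0),W[t].mean(0))
    # pivot of lever (red disc)
    t=ok&(r>110)&(g<70)&(b<70)&(z<.147)&(z>.13)&(np.hypot(W[...,0]-.648,W[...,1]-.07)<.06)
    print(" red low",W[t].min(0),W[t].max(0))
    col=ok&(z>.09)&(z<.125)&(W[...,0]>.70)&(W[...,0]<.8)&(np.abs(W[...,1]-.07)<.06)&(abs(r-g)<40)
    P=W[col];print(" column",len(P),np.median(P,0),P.min(0),P.max(0))
    T=ok&(z>.17)&(W[...,0]>.45)&(W[...,0]<.95)&(abs(W[...,1]-.05)<.3)&(z<.45)
    P=W[T];
    H,xe,ye=np.histogram2d(P[:,0],P[:,1],bins=[np.arange(.45,.96,.05),np.arange(-.25,.36,.05)])
    print(H.astype(int))
E
```

```text
side knob [0.53639168 0.07319749] 156 ztop [0.18171281 0.18211112 0.18218095 0.18234877 0.18307234]
 head z med 0.13457196860681864 n 303 [0.61909547 0.03760052 0.13302628] [0.69324155 0.10586565 0.13800404]
 head 301.0 [0.65065217 0.07134783] 23
 tab [0.68108861 0.04980284 0.14835458] [0.69250232 0.06508171 0.16939605] [0.68640195 0.05602141 0.1597613 ]
 red low [0.64009627 0.05118858 0.1369341 ] [0.69181538 0.08400168 0.14670095]
 column 610 [0.73830008 0.07174437 0.10360072] [0.70039728 0.05365675 0.09022701] [0.77763853 0.10624578 0.11145056]
[[   0    0    0    0    0    0    0    0    0    0    0    0]
 [   0    0    0    0    0    0  107    0    0    0    0    0]
 [   0    0    0    0    0    0    0    0    0    0    0    0]
 [   0    0    0    0    0    0    0    0    0    0    0   31]
 [   0    0    0    0    0    0    0    0    0    0    0    0]
 [   0    0    0    0    0    0    0    0    0    0    0    0]
 [   0    0    0    0    0    0    0    0    0    0    0    0]
 [   0    0    0    0    0    0    0  412   39    0    0    0]
 [   0    0    0    0    0    0    0  594  
[... 568 characters left out ...]
[0.7000117  0.06335988 0.0900912 ] [0.77606614 0.11149015 0.11091269]
[[   0    0    0    0    0    0    0    0    0    0    0    0]
 [   0    0    0    0    0    0   79    0    0    0    0    0]
 [   0    0    0    0    0    0    0    0    0    0    0    0]
 [   0    0    0    0    0    0    0    0    0    0    0    0]
 [   0    0    0    0    0    0    0    0    0    0    0    0]
 [   0    0    0    0    0    0    0    0    0    0    0    0]
 [   0    0    0    0    0    0    0    0    0    0    0    0]
 [   0    0    0    0    0    0    0  294  199    0    0    0]
 [   0    0    0    0    0    0    0   34  248    0    0    0]
 [   0    0    0    0    0    0    0    0    0  508 1494 1667]]
```

Call:
send_rows(fingers=[0, 0, 0, 0, 0, 0, 0, 0, 0, 0], dp=[[0, 0, 40], [10, 10, 80], [40, 45, 120], [70, 85, 140], [100, 125, 140], [130, 160, 140], [160, 200, 140], [190, 240, 140], [215, 275, 140], [240, 305, 140]], turn=[[0, 0, 0], [0, 0, 0], [0, 0, 0], [0, 0, -0.1], [0, 0, -0.1], [0, 0, -0.2], [0, 0, -0.2], [0, 0, -0.3], [0, 0, -0.3], [0, 0, -0.3]])

```text
time_s: 0.93
position: [0.3908, -0.334, 0.3329]
tcp_rot: [[0.0, 1.0, 0.0], [0.002, 0.0, -1.0], [-1.0, 0.0, -0.002]]
force: [1.1, -0.5, -0.7]
opening: 0.322
```

Call:
send_rows(fingers=[0, 0, 0, 0, 0, 0, 0, 0, 0, 0], dp=[[30, 28, 0], [60, 60, 0], [90, 92, 0], [115, 125, 0], [140, 160, 0], [170, 195, 0], [200, 230, 0], [230, 265, 0], [260, 300, 0], [294, 350, 0]], turn=[[0, 0, 0], [0, 0, 0], [0, 0, 0], [0, 0, 0], [0, 0, 0], [0, 0, 0], [0, 0, 0], [0, 0, 0], [0, 0, 0], [0, 0, 0]])

```text
time_s: 1.77
position: [0.6604, -0.0171, 0.3322]
tcp_rot: [[-0.001, 1.0, 0.0], [0.002, 0.0, -1.0], [-1.0, -0.001, -0.002]]
force: [0.9, -0.7, 0.2]
opening: 0.004
```

Call:
send_rows(fingers=[0, 0, 0], dp=[[20, 30, -20], [30, 40, -40], [30, 40, -40]], turn=[[0, 0, 0], [0, 0, 0], [0, 0, 0]])

```text
time_s: 2.02
position: [0.6892, 0.0271, 0.2859]
tcp_rot: [[-0.01, 1.0, 0.005], [0.005, 0.005, -1.0], [-1.0, -0.01, -0.005]]
force: [-1.5, -0.1, -1.5]
opening: 0.007
```

```bash
python3 - <<'E'
from rig import bot
import cv2,numpy as np
s=bot.read_state(); print(s["time_s"],s["position"],s["force"],s["joint_positions"])
c=bot.capture("wrist"); cv2.imwrite("pics/w1.png",c["img"]); np.savez("w1.npz",p=s["position"],R=s["tcp_rot"],**c); print(c["hand_eye"])
E
```

```text
2.0167 [0.68917928 0.02706613 0.28592473] [-1.54244435 -0.09794982 -1.48016215] [-7.10840566 31.48995112 64.75634239  0.19705519 84.36656851 82.59641741]
[[-1.09154796e-04  2.93573445e-01 -9.55936515e-01 -1.90384598e-01]
 [-7.96291089e-04  9.55936192e-01  2.93573436e-01  8.12974867e-02]
 [ 9.99999677e-01  7.93248677e-04  1.29424898e-04 -4.43455743e-05]
 [ 0.00000000e+00  0.00000000e+00  0.00000000e+00  1.00000000e+00]]
```

View pics/w1.png

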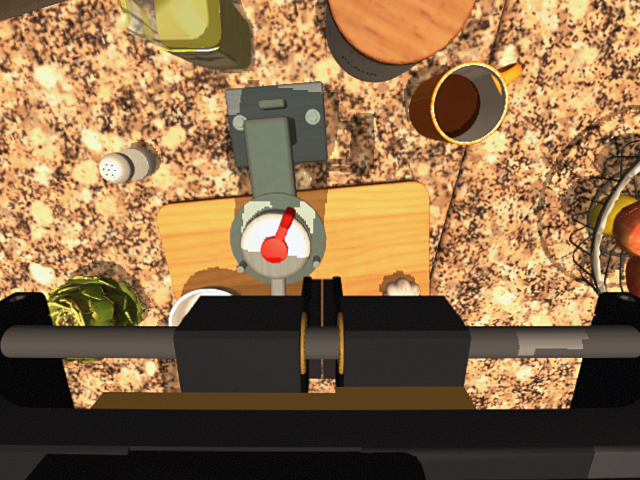

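The wrist view shows the head at (275,247), the lever pointing to the tab at (288,215), the column at (270,140) and the handle at (277,288). All of it is clear of the fingers.

```bash
python3 - <<'E'
import numpy as np,cv2
from h import *
c=np.load("w1.npz"); H=c["hand_eye"]; R=c["R"]@H[:3,:3]; o=c["R"]@H[:3,3]+c["p"]
W=cloud(c,R,o); img=c["img"].astype(int); b,g,r=img[...,0],img[...,1],img[...,2]; z=W[...,2]
for n,(u,v) in dict(tabtop=(290,212),head1=(250,250),col=(270,140),bottle=(200,20),bar=(277,288)).items(): print(n,W[v,u])
ok=np.isfinite(z)
t=ok&(r>120)&(g<70)&(b<70)&(W[...,0]<.72)&(W[...,0]>.6)
print("tab",W[t&(z>.16)].mean(0),W[t&(z>.16)].min(0),W[t&(z>.16)].max(0))
hd=ok&(abs(z-.136)<.004)&(np.hypot(W[...,0]-.65,W[...,1]-.075)<.05)&(W[...,0]>.63)&~t
m=(hd|(t&(np.hypot(W[...,0]-.65,W[...,1]-.075)<.036))).astype(np.uint8)
P=W[hd];print("head",P.min(0),P.max(0),np.median(P[:,2]))
(e,rad)=cv2.minEnclosingCircle(P[:,:2].astype(np.float32));print(e,rad)
a=ok&(abs(z-.11)<.012)&(W[...,0]>.695)&(W[...,0]<.76)&(abs(W[...,1]-.07)<.05)
P=W[a];print("arm",np.median(P[:,2]),len(P))
for x0 in np.arange(.695,.76,.01):
    q=P[(P[:,0]>=x0)&(P[:,0]<x0+.01)]; 
    if len(q): print(round(x0,3),q[:,1].min(),q[:,1].max(),(q[:,1].min()+q[:,1].max())/2)
bt=ok&(z>.1)&(W[...,0]>.7)&(W[...,1]>.1);print("bottle/other",W[bt].min(0),W[bt].max(0))
S=np.load("side0.npz");Z=cloud(S); q=Z[150:260,415:460];q=q[(q[...,2]>.1)&(q[...,0]<.95)&(q[...,2]<.5)&(q[...,1]<.21)];print("bottle",q.min(0),q.max(0))
E
```

```text
tabtop [0.69564757 0.05640496 0.1603854 ]
head1 [0.64979276 0.10021695 0.13501932]
col [0.75620624 0.08002821 0.10517043]
bottle [0.84155906 0.113437   0.19301595]
bar [0.60546676 0.07495018 0.13043351]
tab [0.6899895  0.05908959 0.16832174] [0.68346747 0.05326771 0.16538029] [0.69664042 0.06505674 0.17033874]
head [0.63004748 0.0405079  0.13200011] [0.69560638 0.11049852 0.13996582] 0.13566041607743362
(0.6600842475891113, 0.0749802440404892) 0.04023190587759018
arm 0.1060704558165883 2949
0.695 0.04532494940119396 0.10413507726760071 0.07473001333439734
0.705 0.05704507788309243 0.103024410981428 0.08003474443226022
0.715 0.05726513989522498 0.10385691213490351 0.08056102601506425
0.725 0.0580426057416306 0.10446450408851915 0.08125355491507488
0.735 0.05882642205563614 0.10544940692785246 0.08213791449174429
0.745 0.059777878943796325 0.10653569473800326 0.08315678684089979
0.755 0.06053878388645942 0.10717983993935827 0.08385931191290885
bottle/other [0.7000171  0.10000201 0.10001918] [0.87948747 0.17046147 0.40611617]
bottle [ 0.81963543 -0.04121548  0.10004538] [0.88953729 0.16419326 0.26618738]
```

Call:
send_rows(fingers=[0, 0, 0, 0, 0, 0], dp=[[0, 0, -40], [0, 0, -80], [0, 0, -110], [0, 0, -135], [0, 0, -135], [0, 0, -135]], turn=[[0, 0, 0], [0, 0, 0], [0, 0, 0], [0, 0, 0], [0, 0, 0], [0, 0, 0]])

```text
time_s: 2.57
position: [0.688, 0.0234, 0.1529]
tcp_rot: [[-0.011, 1.0, 0.001], [0.003, 0.002, -1.0], [-1.0, -0.011, -0.003]]
force: [-0.6, -0.1, 1.2]
opening: 0.006
```

Call:
send_rows(fingers=[0, 0, 0, 0, 0, 0, 0, 0, 0, 0], dp=[[0, 6, -3], [1, 11, -3], [2, 16, -3], [2, 20, -3], [2, 24, -3], [2, 28, -3], [2, 32, -3], [1, 36, -3], [0, 40, -3], [0, 42, -3]], turn=[[0, 0, 0], [0, 0, 0], [0, 0, 0], [0, 0, 0], [0, 0, 0], [0, 0, 0], [0, 0, 0], [0, 0, 0], [0, 0, 0], [0, 0, 0]])

```text
time_s: 3.4
position: [0.6876, 0.0662, 0.1498]
tcp_rot: [[-0.012, 1.0, 0.002], [0.003, 0.002, -1.0], [-1.0, -0.012, -0.003]]
force: [0.1, -0.3, 0.9]
opening: 0.002
```

```bash
cat > tabm.py <<'E'
from rig import bot
import cv2,numpy as np,sys
from h import *
def look(tag):
    s=bot.read_state(); print(s["time_s"],s["position"],s["force"])
    for n in("side","wrist"):
        c=bot.capture(n)
        if n=="side":
            W=cloud(c); crop=c["img"][200:300,270:430]
        else:
            H=c["hand_eye"]; W=cloud(c,s["tcp_rot"]@H[:3,:3],s["tcp_rot"]@H[:3,3]+s["position"]); crop=c["img"][150:310,180:436]
        cv2.imwrite(f"pics/{tag}_{n}.png",cv2.resize(crop,None,fx=3,fy=3,interpolation=cv2.INTER_CUBIC))
        i=c["img"].astype(int);b,g,r=i[...,0],i[...,1],i[...,2]
        m=(r>110)&(g<70)&(b<70)&(np.hypot(W[...,0]-.651,W[...,1]-.0755)<.055)
        m&=W[...,2]>.148
        if m.sum():
            q=W[m]; print(n,"tab",len(q),q.mean(0),"angle",np.arctan2(q[:,1].mean()-.0755,q[:,0].mean()-.651))
        m=(W[...,2]>.145)&(W[...,2]<.176)&(abs(np.hypot(W[...,0]-.651,W[...,1]-.0755)-.115)<.02)&(r>g+10)
        if m.sum(): print(n,"knob",m.sum(),W[m].mean(0))
if __name__=="__main__": look(sys.argv[1])
E
python3 tabm.py a1
```

```text
3.4 [0.68756071 0.06615082 0.14979579] [ 0.06728206 -0.25667056  0.91352424]
side tab 50 [0.68645929 0.0557619  0.15969543] angle -0.5079277560313145
side knob 136 [0.53617252 0.0641862  0.16288974]
wrist tab 205 [0.69355912 0.06126371 0.17954677] angle -0.32280582604899466
```

View pics/a1_wrist.png

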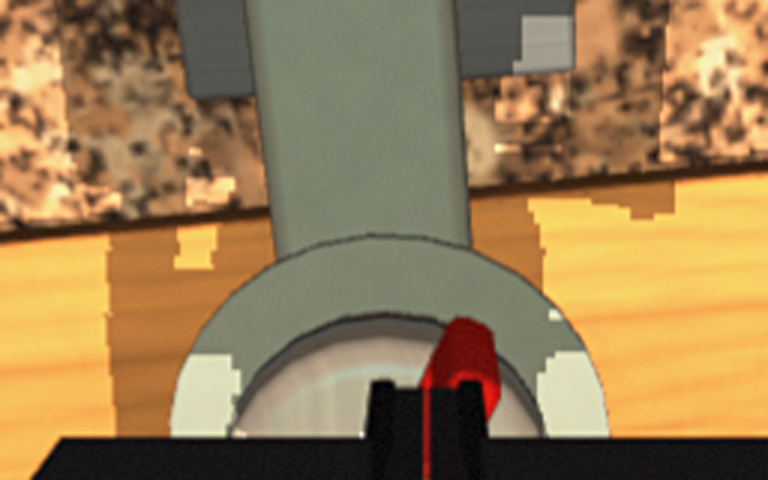

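View pics/a1_side.png

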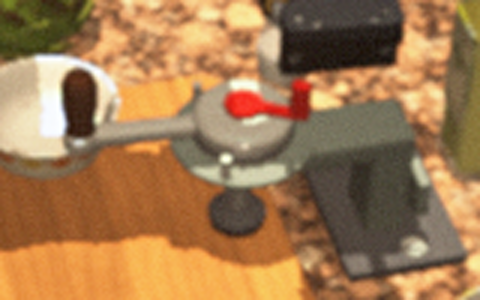

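The lever has not moved; in the wrist crop the fingertips sit at about (430,410), in front of the tab. I'll check the full side view and project the TCP into it.

```bash
python3 - <<'E'
from rig import bot
import cv2,numpy as np
from h import *
s=bot.read_state();
for n in("side","scene"):
    c=bot.capture(n); R=c["orientation"];o=c["origin"]
    W=cloud(c)
    im=c["img"].copy()
    for P,col in((s["position"],(255,0,0)),(s["position"]+[0,0,.05],(0,255,0)),((.69,.059,.169),(255,0,255))):
        q=R.T@(np.array(P)-o); x,y=q[0]/-q[2],-q[1]/-q[2]; f=1+c["k1"]*(x*x+y*y)
        u=c["mtx"][0,0]*x*f+c["mtx"][0,2]; v=c["mtx"][1,1]*y*f+c["mtx"][1,2]; print(n,P,u,v,W[int(v),int(u)])
        cv2.circle(im,(int(u),int(v)),3,col,1)
    cv2.imwrite(f"pics/b_{n}.png",im)
E
```

```text
side [0.68783598 0.06591624 0.14986608] 368.8763928767723 231.6030548862052 [0.68280083 0.05466498 0.16199085]
side [0.68783598 0.06591624 0.19986608] 370.48887738697863 213.08450132361978 [ 0.6603094  -0.03153126  0.28311621]
side (0.69, 0.059, 0.169) 371.22021256693824 226.7335175761411 [ 0.74390358  0.25566902 -0.00440669]
scene [0.68783598 0.06591624 0.14986608] 313.74215107860465 219.0172827493204 [0.68941956 0.06686475 0.14979633]
scene [0.68783598 0.06591624 0.19986608] 313.14357036967505 199.0032751753766 [0.67754738 0.07628616 0.20427476]
scene (0.69, 0.059, 0.169) 314.9407558438734 210.56544193662353 [ 1.02047099 -0.25692589  0.02067228]
```

View pics/b_side.png

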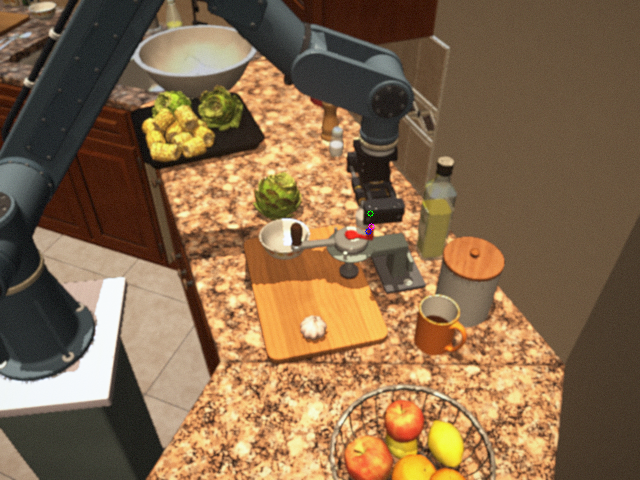

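View pics/b_scene.png

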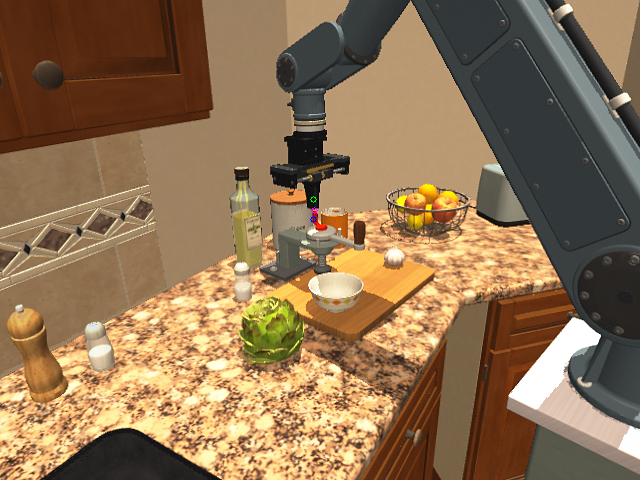

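```bash
python3 - <<'E'
from rig import bot
import cv2,numpy as np
from h import *
s=bot.read_state();print(s["time_s"],s["position"],s["force"],s["moment"])
c=bot.capture("wrist")
H=c["hand_eye"]; W=cloud(c,s["tcp_rot"]@H[:3,:3],s["tcp_rot"]@H[:3,3]+s["position"])
np.set_printoptions(precision=4,suppress=True)
for v in (262,270,280,290,300):
  for u in (305,315,321,325,332,337,341,344,350): print(v,u,W[v,u],c["img"][v,u])
c2=bot.capture("scene");im=c2["img"][150:270,240:400]
cv2.imwrite("pics/c_scene.png",cv2.resize(im,None,fx=5,fy=5,interpolation=cv2.INTER_CUBIC))
c2=bot.capture("side");im=c2["img"][160:280,290:450]
cv2.imwrite("pics/c_side.png",cv2.resize(im,None,fx=5,fy=5,interpolation=cv2.INTER_CUBIC))
E
```

```text
3.6 [0.68802505 0.06532879 0.14987782] [ 0.95161216 -0.05925405 -0.63061884] [-0.0150886 -0.0206508 -0.0437179]
262 305 [0.6887 0.0759 0.1315] [ 78  92 103]
262 315 [0.6879 0.0697 0.1295] [64 76 86]
262 321 [0.6872 0.0659 0.1279] [66 77 87]
262 325 [0.6927 0.0635 0.1417] [41 48 90]
262 332 [0.6964 0.0596 0.1509] [  5  11 102]
262 337 [0.695  0.0566 0.1473] [  9  12 102]
262 341 [0.6942 0.0542 0.1455] [10 13 95]
262 344 [0.6806 0.0502 0.1112] [110 132 126]
262 350 [0.681  0.0462 0.1121] [107 127 123]
270 305 [0.6844 0.0758 0.1342] [145 169 185]
270 315 [0.6847 0.0696 0.1349] [137 163 183]
270 321 [0.6867 0.0658 0.1395] [ 81  96 133]
270 325 [0.6925 0.0635 0.1532] [ 7  8 92]
270 332 [0.6962 0.0599 0.162 ] [  5  13 106]
270 337 [0.6957 0.0571 0.1607] [ 13  18 109]
270 341 [0.6946 0.0548 0.1582] [ 13  15 106]
270 344 [0.6793 0.0508 0.1221] [53 56 67]
270 350 [0.675 0.046 0.112] [109 130 126]
280 305 [0.6996 0.0733 0.1824] [2 7 2]
280 315 [0.6988 0.0686 0.1804] [17 18 19]
280 321 [0.6984 0.0657 0.1795] [17 21 89]
280 325 [0.699  0.0637 0.1809] [17 17 17]
280 332 [0.7006 0.0604 0.1843] [ 9
[... 246 characters left out ...]
 0.1907] [16 18 18]
290 321 [0.6988 0.0656 0.1914] [19 18 87]
290 325 [0.6991 0.0638 0.192 ] [19 16 17]
290 332 [0.6991 0.0606 0.192 ] [17 16 19]
290 337 [0.6995 0.0584 0.1927] [10  9  7]
290 341 [0.7006 0.0567 0.1949] [20 24 28]
290 344 [0.6719 0.0515 0.1366] [149 176 188]
290 350 [0.6705 0.0475 0.1337] [132 155 173]
300 305 [0.7    0.0723 0.2033] [ 8 10  9]
300 315 [0.699  0.0681 0.2015] [17 18 19]
300 321 [0.695  0.0656 0.1938] [ 17  24 128]
300 325 [0.699  0.0639 0.2015] [15 11 12]
300 332 [0.6991 0.0609 0.2015] [14 12 18]
300 337 [0.7002 0.0588 0.2036] [10  8 12]
300 341 [0.7271 0.0601 0.2549] [23 24 24]
300 344 [0.7276 0.0594 0.2558] [25 22 27]
300 350 [0.7275 0.0578 0.2557] [19 15 17]
```

View pics/c_scene.png

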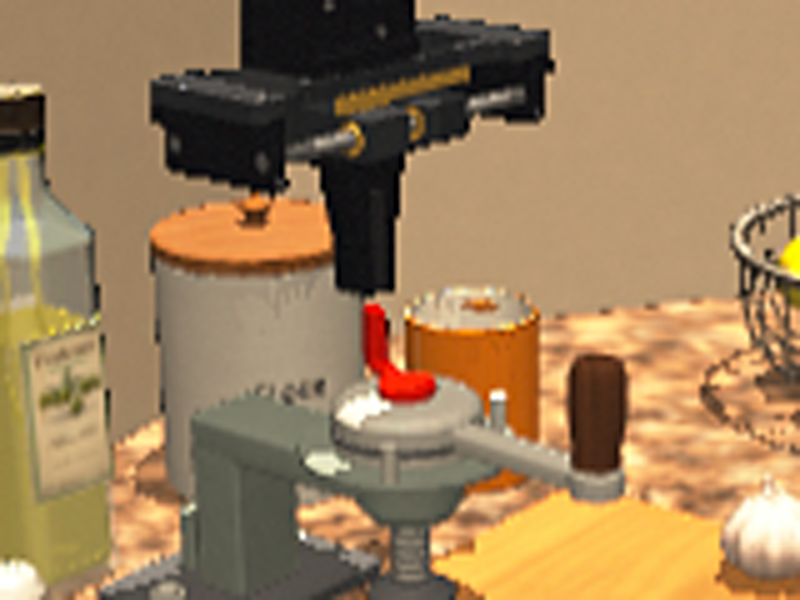

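View pics/c_side.png

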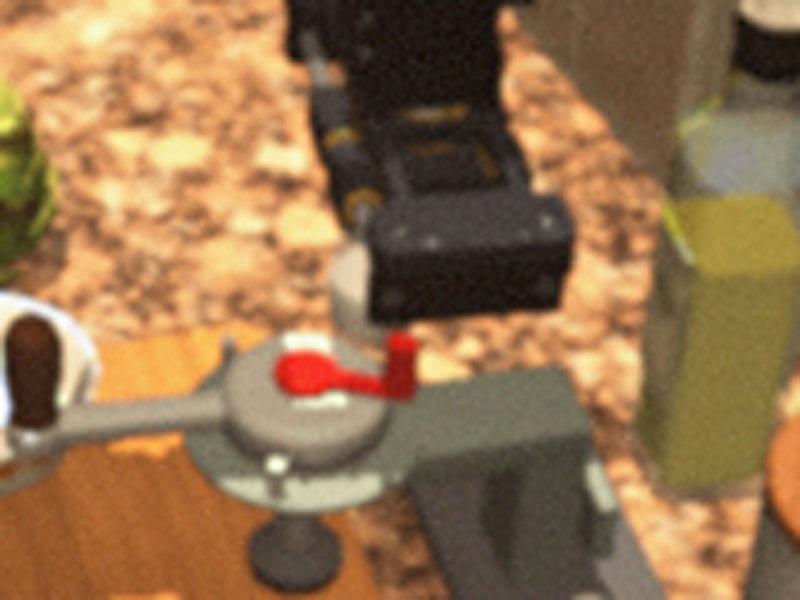

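The crops show the closed fingertips at (365,290) in the scene crop, just above the top of the tab. They are higher than the reported TCP, so they passed over it. I'll measure where the fingertips really are.

```bash
python3 - <<'E'
from rig import bot
import cv2,numpy as np
from h import *
s=bot.read_state();np.set_printoptions(precision=4,suppress=True)
c=bot.capture("wrist")
H=c["hand_eye"]; T=cloud(c,H[:3,:3],H[:3,3])
i=c["img"].astype(int)
dark=(i.max(-1)<45)
for v in range(272,296,2):
    q=T[v,300:345][dark[v,300:345]]; 
    if len(q): print(v,len(q),np.median(q,0), q[:,2].min(),q[:,2].max())
c=bot.capture("scene");W=cloud(c);i=c["img"].astype(int)
for v in range(196,216):
    d=(i[v,290:335].max(-1)<60)&(abs(W[v,290:335,0]-.69)<.04)
    q=W[v,290:335][d]
    if len(q): print(v,len(q),q.mean(0))
E
```

```text
278 14 [-0.0313  0.0117 -0.0002] -0.008601587945682606 0.008323178901899727
280 34 [-0.031   0.0105 -0.0002] -0.008527596733566154 0.00813670854470123
282 35 [-0.0336  0.0107  0.0006] -0.00839741782201448 0.00854168296473484
284 36 [-0.0359  0.0107 -0.0002] -0.008719548118239795 0.008419833625460385
286 36 [nan nan nan] nan nan
288 37 [nan nan nan] nan nan
290 36 [-0.0426  0.0108  0.0001] -0.008418013129984914 0.008548402467726784
292 36 [-0.0444  0.0107  0.0001] -0.008360614954797162 0.008417512714008413
294 37 [-0.0461  0.0105 -0.0008] -0.008677904938606757 0.008318921428839374
196 12 [0.6833 0.0721 0.2095]
197 12 [0.6836 0.0719 0.2069]
198 12 [0.6846 0.071  0.2041]
199 12 [0.6847 0.071  0.2017]
200 12 [0.6853 0.0706 0.199 ]
201 12 [0.6845 0.0714 0.1969]
202 12 [0.6856 0.0705 0.194 ]
203 12 [0.6852 0.0709 0.1917]
204 12 [0.6856 0.0706 0.1891]
205 12 [0.6852 0.0711 0.1869]
206 12 [0.6857 0.0707 0.1842]
207 11 [0.6839 0.0709 0.1821]
208 4 [0.6813 0.0752 0.1813]
209 1 [0.686  0.0724 0.1771]
214 1 [0.6836 0.0587 0.1617]
215 1 [0.682  0.0604 0.1599]
```

The real fingertips are 30 mm behind the reported TCP, and both cameras agree. I'll redo the push with that offset, going back over the top and then down.

Call:
send_rows(fingers=[0, 0, 0, 0, 0, 0, 0, 0, 0], dp=[[0, 0, 12], [0, -15, 15], [0, -30, 12], [0, -36, 0], [0, -36, -10], [0, -36, -18], [0, -36, -24], [0, -36, -27], [0, -36, -27]], turn=[[0, 0, 0], [0, 0, 0], [0, 0, 0], [0, 0, 0], [0, 0, 0], [0, 0, 0], [0, 0, 0], [0, 0, 0], [0, 0, 0]])

```text
time_s: 4.6
position: [0.687, 0.0297, 0.1211]
tcp_rot: [[-0.014, 1.0, 0.002], [0.003, 0.002, -1.0], [-1.0, -0.014, -0.003]]
force: [-0.7, 0.3, 0.8]
opening: 0.004
```

Call:
send_rows(fingers=[0, 0, 0, 0, 0, 0, 0, 0, 0, 0], dp=[[1, 6, 0], [2, 11, 0], [3, 16, 0], [4, 20, 0], [4, 25, 0], [4, 30, 0], [4, 35, 0], [3, 39, 0], [2, 43, 0], [1, 45, 0]], turn=[[0, 0, 0], [0, 0, 0], [0, 0, 0], [0, 0, 0], [0, 0, 0], [0, 0, 0], [0, 0, 0], [0, 0, 0], [0, 0, 0], [0, 0, 0]])

```text
time_s: 5.43
position: [0.6881, 0.0753, 0.1215]
tcp_rot: [[-0.014, 1.0, 0.002], [0.003, 0.002, -1.0], [-1.0, -0.014, -0.003]]
force: [3.0, -3.9, 1.2]
opening: 0.004
```

```bash
python3 tabm.py a2
```

```text
5.4333 [0.68809596 0.07529681 0.12147951] [ 2.97213479 -3.94541702  1.1690416 ]
side tab 1 [0.650232   0.08615434 0.22931339] angle 1.6427552964112202
side knob 131 [0.53646024 0.06420871 0.16249269]
wrist tab 10 [0.69629687 0.09261241 0.16167614] angle 0.3612088343422197
```

View pics/a2_wrist.png

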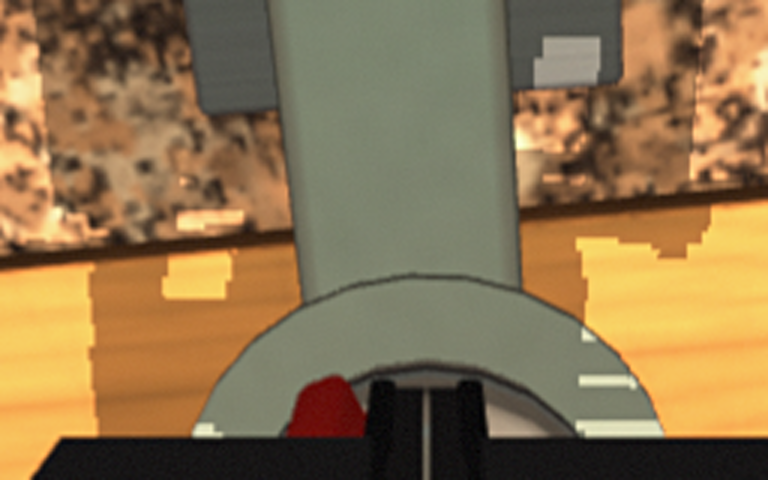

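View pics/a2_side.png

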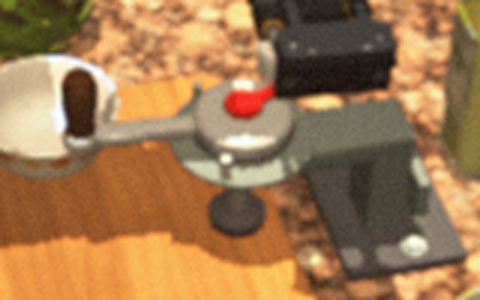

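The lever has swung over: the tab is now on the left of the fingers at about (330,410) and the handle is unmoved. A small extra push will seat it at its stop.

Call:
send_rows(fingers=[0, 0, 0, 0, 0, 0], dp=[[-1, 4, 0], [-2, 6, 0], [-2, 6, 0], [-2, 6, 0], [0, -2, 0], [0, -12, 0]], turn=[[0, 0, 0], [0, 0, 0], [0, 0, 0], [0, 0, 0], [0, 0, 0], [0, 0, 0]])

```text
time_s: 6.03
position: [0.6867, 0.0643, 0.1208]
tcp_rot: [[-0.017, 1.0, 0.004], [0.005, 0.004, -1.0], [-1.0, -0.017, -0.005]]
force: [1.2, 0.1, 0.7]
opening: 0.009
```

Call:
send_rows(fingers=[0, 0, 0, 0.5, 0.8, 0.8, 0.8, 0.8, 0.8], dp=[[0, -2, 30], [0, -2, 60], [-35, 0, 80], [-70, 0, 100], [-110, 0, 110], [-145, 5, 110], [-151, 8, 110], [-151, 8, 110], [-151, 8, 110]], turn=[[0, 0, 0], [0, 0, 0], [0, 0, 0], [0, 0, 0], [0, 0, 0], [0, 0, 0], [0, 0, 0], [0, 0, 0], [0, 0, 0]])

```text
time_s: 6.78
position: [0.5365, 0.0719, 0.2312]
tcp_rot: [[-0.015, 1.0, 0.003], [0.005, 0.003, -1.0], [-1.0, -0.015, -0.005]]
force: [-0.3, 0.6, 0.7]
opening: 0.371
```

```bash
cat > st.py <<'E'
from rig import bot
import cv2,numpy as np,sys
from h import *
tag=sys.argv[1]
np.set_printoptions(precision=4,suppress=True)
s=bot.read_state(); print(s["time_s"],s["position"],s["force"],s["opening"],s["joint_positions"])
ims=[]
for n in("side","scene","wrist"):
    c=bot.capture(n)
    i=c["img"].astype(int);b,g,r=i[...,0],i[...,1],i[...,2]
    if n=="wrist":
        H=c["hand_eye"]; W=cloud(c,s["tcp_rot"]@H[:3,:3],s["tcp_rot"]@H[:3,3]+s["position"])
    else: W=cloud(c)
    cv2.imwrite(f"pics/{tag}_{n}.png",c["img"])
    m=(r>105)&(g<60)&(b<60)&(abs(np.hypot(W[...,0]-.651,W[...,1]-.0755)-.04)<.02)&(W[...,2]>.150)&(W[...,2]<.172)
    if m.sum(): q=W[m]; print(n,"tab",len(q),q.mean(0),"angle",np.arctan2(q[:,1].mean()-.0755,q[:,0].mean()-.651))
    m=(W[...,2]>.14)&(W[...,2]<.176)&(abs(np.hypot(W[...,0]-.651,W[...,1]-.0755)-.115)<.02)&(r>g+10)&(W[...,0]<.651)
    if m.sum(): q=W[m];print(n,"knob",m.sum(),q.mean(0),"psi",np.arctan2(q[:,1].mean()-.0755,.651-q[:,0].mean()))
E
python3 st.py d1
```

```text
6.7833 [0.5365 0.0719 0.2312] [-0.271   0.58    0.6931] 0.37115273566652285 [-4.3354 21.6445 90.964   0.2394 68.2736 85.3817]
side tab 29 [0.6817 0.0946 0.1587] angle 0.5553661639695427
side knob 150 [0.5396 0.0382 0.1605] psi -0.3232122330288461
scene tab 46 [0.6816 0.1047 0.1604] angle 0.760642590332224
scene knob 174 [0.5353 0.0571 0.1594] psi -0.15780330154680236
wrist tab 230 [0.6823 0.0993 0.1683] angle 0.65092213046372
wrist knob 357 [0.5486 0.0513 0.1656] psi -0.23195455409529459
```

View pics/d1_wrist.png

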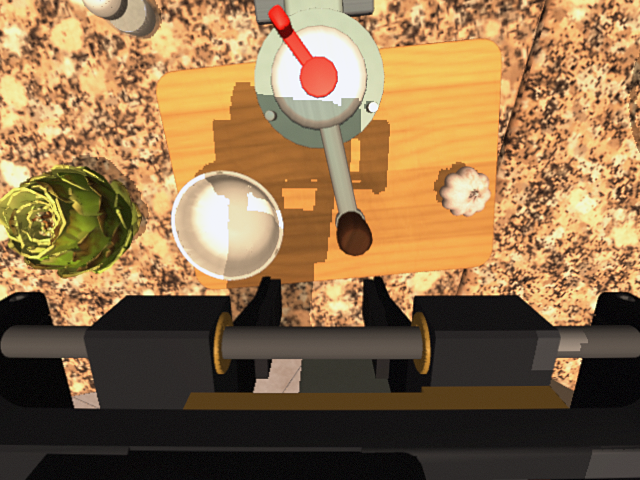

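View pics/d1_side.png

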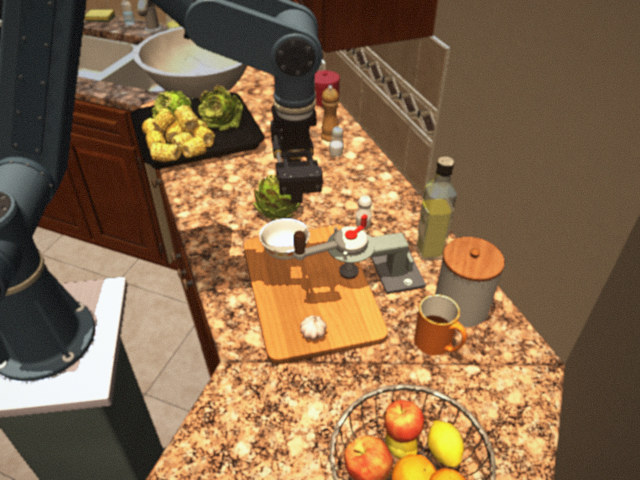

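The lever is over (about 0.42 rad relative to the handle) and the handle has swung to about -0.15 rad. In the wrist view the knob is at (355,232). I'll move over it with the jaws tangential, then go down.

Call:
send_rows(fingers=[0.5, 0.5, 0.5, 0.5, 0.5, 0.5, 0.5, 0.5, 0.5, 0.5], dp=[[2, -12, 0], [3, -23, 0], [3, -23, 0], [3, -23, -20], [3, -23, -40], [3, -23, -65], [3, -23, -90], [3, -23, -110], [3, -23, -118], [3, -23, -118]], turn=[[0, 0, 0.11], [0, 0, 0.22], [0, 0, 0.235], [0, 0, 0.235], [0, 0, 0.235], [0, 0, 0.235], [0, 0, 0.235], [0, 0, 0.235], [0, 0, 0.235], [0, 0, 0.235]])

```text
time_s: 7.77
position: [0.5394, 0.0491, 0.1103]
tcp_rot: [[-0.021, 0.972, 0.234], [0.002, 0.234, -0.972], [-1.0, -0.02, -0.007]]
force: [0.4, -0.5, 0.4]
opening: 0.499
```

```bash
python3 st.py d2; python3 - <<'E'
import cv2
a=cv2.imread("pics/d2_scene.png")[150:270,260:420];b=cv2.imread("pics/d2_wrist.png")[200:400,180:450]
import numpy as np
cv2.imwrite("pics/d2s.png",cv2.resize(a,None,fx=5,fy=5))
E
```

```text
7.7667 [0.5394 0.0491 0.1103] [ 0.3683 -0.5327  0.4002] 0.4994881043155857 [-6.6077 31.0427 97.7012 -0.0298 52.4792 69.866 ]
side tab 31 [0.6817 0.094  0.1592] angle 0.5438982996277706
side knob 22 [0.5433 0.0239 0.1458] psi -0.4466718548100084
scene tab 47 [0.6821 0.1043 0.1599] angle 0.7467802212397011
scene knob 132 [0.5333 0.0525 0.1578] psi -0.19281561231471567
wrist knob 2152 [0.5488 0.0508 0.1617] psi -0.23699502509371217
```

View pics/d2s.png

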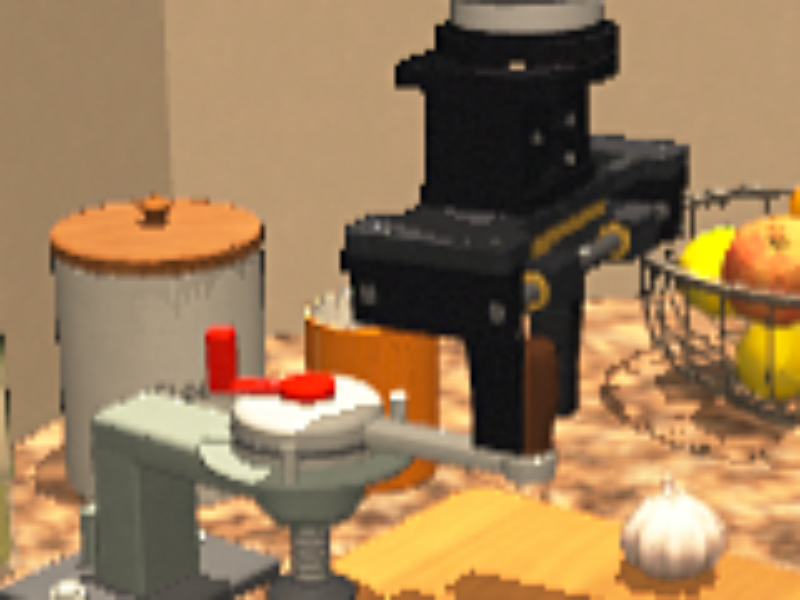

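View pics/d2_wrist.png

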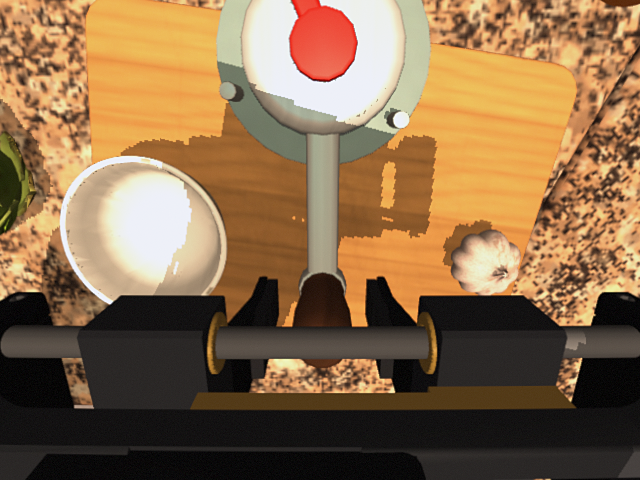

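The knob sits centred between the fingers at about (322,320) in the wrist view. First stroke: narrow the gap to a loose cage and drive clockwise.

```bash
cat > arc.py <<'E'
from rig import bot
import numpy as np,sys,json
# usage: arc.py psi_end n [z] [rad]
A=np.array([.651,.0755]);r=.115
s=bot.read_state();p=s["position"];Rt=s["tcp_rot"]
psi0=np.arctan2(p[1]-A[1],A[0]-p[0]); yaw=np.arctan2(Rt[0,2],-Rt[1,2]) # yaw alpha
F=s["force"][:2];
print("t",s["time_s"],"psi",round(psi0,3),"rad",np.hypot(*(p[:2]-A)).round(4),"yaw",round(yaw,3),"z",p[2].round(4),"F_tan",round(float(F@[np.sin(psi0),np.cos(psi0)]),2),"F_rad",round(float(F@[-np.cos(psi0),np.sin(psi0)]),2),"Fz",s["force"][2].round(2),"op",round(s["opening"],3))
if len(sys.argv)>1:
    e=float(sys.argv[1]);n=int(sys.argv[2]);z=.110
    dp=[];t=[]
    for k in range(1,n+1):
        q=psi0+(e-psi0)*k/n
        P=A+r*np.array([-np.cos(q),np.sin(q)])
        dp.append([int(round(1000*(P[0]-p[0]))),int(round(1000*(P[1]-p[1]))),int(round(1000*(z-p[2])))]); t.append([0,0,round(-q-yaw,2)])
    print(json.dumps(dp));print(json.dumps(t))
E
python3 arc.py 0.6 10
```

```text
t 7.9167 psi -0.24 rad 0.1124 yaw 0.237 z 0.1134 F_tan 0.1 F_rad 0.09 Fz 0.29 op 0.502
[[-4, 9, -3], [-6, 18, -3], [-6, 28, -3], [-5, 38, -3], [-4, 47, -3], [-2, 57, -3], [1, 66, -3], [5, 75, -3], [9, 83, -3], [14, 92, -3]]
[[0, 0, -0.08], [0, 0, -0.17], [0, 0, -0.25], [0, 0, -0.33], [0, 0, -0.42], [0, 0, -0.5], [0, 0, -0.59], [0, 0, -0.67], [0, 0, -0.75], [0, 0, -0.84]]
```

Call:
send_rows(fingers=[0.36, 0.36, 0.36, 0.36, 0.36, 0.36, 0.36], dp=[[-4, 9, -3], [-6, 18, -3], [-6, 28, -3], [-5, 38, -3], [-4, 47, -3], [-2, 57, -3], [1, 66, -3]], turn=[[0, 0, -0.08], [0, 0, -0.17], [0, 0, -0.25], [0, 0, -0.33], [0, 0, -0.42], [0, 0, -0.5], [0, 0, -0.59]])

```text
time_s: 8.5
position: [0.5427, 0.113, 0.112]
tcp_rot: [[-0.011, 0.937, -0.348], [0.005, -0.348, -0.937], [-1.0, -0.012, -0.001]]
force: [-3.5, -7.7, 1.0]
opening: 0.364
```

```bash
python3 arc.py 0.6 3; python3 st.py e1
```

```text
t 8.5 psi 0.334 rad 0.1146 yaw -0.356 z 0.112 F_tan -8.43 F_rad 0.81 Fz 1.03 op 0.364
[[3, 10, -2], [8, 19, -2], [13, 27, -2]]
[[0, 0, -0.07], [0, 0, -0.16], [0, 0, -0.24]]
8.5 [0.5427 0.113  0.112 ] [-3.5276 -7.6977  1.0286] 0.36423579853135857 [  0.0488  31.4567  96.324    0.3348  52.8535 110.2221]
side tab 37 [0.6897 0.075  0.1596] angle -0.012964135061927558
side knob 13 [0.5362 0.0886 0.1461] psi 0.1133514649972013
scene tab 3 [0.6963 0.0856 0.1515] angle 0.22029601595545087
scene knob 199 [0.5372 0.1194 0.1588] psi 0.3685792991972563
wrist knob 1908 [0.5524 0.1067 0.1624] psi 0.30642380859181356
```

View pics/e1_wrist.png

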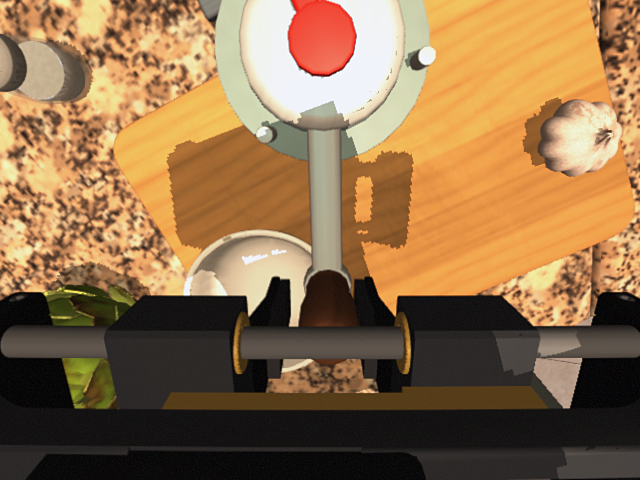

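The drive works: 8.4 N tangential, with the knob held between the fingers at (328,310). Finish the stroke.

Call:
send_rows(fingers=[0.36, 0.36, 0.36, 0.36], dp=[[3, 10, -2], [8, 19, -2], [13, 27, -2], [14, 29, -2]], turn=[[0, 0, -0.07], [0, 0, -0.16], [0, 0, -0.24], [0, 0, -0.26]])

```text
time_s: 8.98
position: [0.5583, 0.1436, 0.1113]
tcp_rot: [[-0.005, 0.819, -0.573], [0.01, -0.573, -0.819], [-1.0, -0.01, -0.005]]
force: [-2.0, -3.7, 3.4]
opening: 0.36
```

```bash
python3 arc.py -0.82 12
```

```text
t 8.9833 psi 0.633 rad 0.115 yaw -0.611 z 0.1113 F_tan -4.16 F_rad -0.57 Fz 3.41 op 0.36
[[-8, -12, -1], [-14, -24, -1], [-18, -37, -1], [-21, -51, -1], [-22, -65, -1], [-22, -79, -1], [-20, -93, -1], [-16, -106, -1], [-10, -119, -1], [-4, -131, -1], [5, -142, -1], [14, -152, -1]]
[[0, 0, 0.1], [0, 0, 0.22], [0, 0, 0.34], [0, 0, 0.46], [0, 0, 0.58], [0, 0, 0.7], [0, 0, 0.83], [0, 0, 0.95], [0, 0, 1.07], [0, 0, 1.19], [0, 0, 1.31], [0, 0, 1.43]]
```

Call:
send_rows(fingers=[0.36, 0.36, 0.36, 0.36, 0.36, 0.36, 0.36, 0.36, 0.36, 0.36], dp=[[-8, -12, -1], [-14, -24, -1], [-18, -37, -1], [-21, -51, -1], [-22, -65, -1], [-22, -79, -1], [-20, -93, -1], [-16, -106, -1], [-10, -119, -1], [-4, -131, -1]], turn=[[0, 0, 0.1], [0, 0, 0.22], [0, 0, 0.34], [0, 0, 0.46], [0, 0, 0.58], [0, 0, 0.7], [0, 0, 0.83], [0, 0, 0.95], [0, 0, 1.07], [0, 0, 1.19]])

```text
time_s: 9.82
position: [0.5546, 0.0128, 0.111]
tcp_rot: [[-0.01, 0.833, 0.554], [0.001, 0.554, -0.833], [-1.0, -0.007, -0.006]]
force: [-1.4, 4.1, 2.1]
opening: 0.358
```

```bash
python3 arc.py -0.82 3;  python3 st.py f1
```

```text
t 9.8167 psi -0.577 rad 0.115 yaw 0.587 z 0.111 F_tan 4.23 F_rad -1.05 Fz 2.08 op 0.358
[[5, -8, -1], [11, -15, -1], [18, -21, -1]]
[[0, 0, 0.07], [0, 0, 0.15], [0, 0, 0.23]]
9.8167 [0.5546 0.0128 0.111 ] [-1.4247  4.1246  2.0765] 0.3582355433404324 [-10.1984  31.5566  96.3324  -0.0471  52.6627  46.217 ]
side tab 29 [0.6726 0.102  0.1603] angle 0.8875277634507617
side knob 152 [0.551  0.004  0.1553] psi -0.620371173931534
scene tab 44 [0.6726 0.1135 0.1596] angle 1.054509274730102
scene knob 24 [0.5462 0.0122 0.1593] psi -0.5432497546405363
wrist knob 1989 [0.5627 0.0201 0.1621] psi -0.5601850606087047
```

Call:
send_rows(fingers=[0.36, 0.36, 0.36, 0.36], dp=[[5, -8, -1], [11, -15, -1], [17, -20, -1], [17, -20, -1]], turn=[[0, 0, 0.07], [0, 0, 0.15], [0, 0, 0.23], [0, 0, 0.23]])

```text
time_s: 10.3
position: [0.5735, -0.008, 0.1101]
tcp_rot: [[-0.006, 0.693, 0.721], [-0.003, 0.721, -0.693], [-1.0, -0.006, -0.002]]
force: [0.8, -0.3, -0.8]
opening: 0.361
```

```bash
python3 arc.py 0.1 10
```

```text
t 10.3 psi -0.822 rad 0.1139 yaw 0.805 z 0.1101 F_tan -0.82 F_rad -0.32 Fz -0.78 op 0.361
[[-8, 7, 0], [-15, 15, 0], [-21, 24, 0], [-26, 33, 0], [-30, 43, 0], [-33, 53, 0], [-36, 63, 0], [-37, 74, 0], [-37, 84, 0], [-37, 95, 0]]
[[0, 0, -0.08], [0, 0, -0.17], [0, 0, -0.26], [0, 0, -0.35], [0, 0, -0.44], [0, 0, -0.54], [0, 0, -0.63], [0, 0, -0.72], [0, 0, -0.81], [0, 0, -0.91]]
```

Call:
send_rows(fingers=[0.36, 0.36, 0.36, 0.36], dp=[[-8, 7, 0], [-15, 15, 0], [-20, 21, 0], [-24, 28, 0]], turn=[[0, 0, -0.08], [0, 0, -0.17], [0, 0, -0.23], [0, 0, -0.3]])

```text
time_s: 10.63
position: [0.5521, 0.0183, 0.1107]
tcp_rot: [[0.001, 0.878, 0.48], [-0.006, 0.48, -0.878], [-1.0, -0.002, 0.005]]
force: [3.5, -6.7, -3.5]
opening: 0.361
```

```bash
python3 arc.py -0.37 3;
```

```text
t 10.6333 psi -0.524 rad 0.1142 yaw 0.5 z 0.1107 F_tan -7.57 F_rad 0.33 Fz -3.52 op 0.361
[[-4, 5, -1], [-6, 10, -1], [-8, 16, -1]]
[[0, 0, -0.03], [0, 0, -0.08], [0, 0, -0.13]]
```

Call:
send_rows(fingers=[0.36, 0.36, 0.36], dp=[[-4, 5, 0], [-6, 10, 0], [-8, 16, 0]], turn=[[0, 0, -0.03], [0, 0, -0.08], [0, 0, -0.13]])

```text
time_s: 10.88
position: [0.5457, 0.0326, 0.111]
tcp_rot: [[0.005, 0.934, 0.357], [-0.01, 0.357, -0.934], [-1.0, 0.001, 0.011]]
force: [3.3, -8.2, -4.3]
opening: 0.36
```

```bash
python3 arc.py -0.22 3;
```

```text
t 10.8833 psi -0.387 rad 0.1137 yaw 0.366 z 0.111 F_tan -8.78 F_rad 0.05 Fz -4.3 op 0.36
[[-3, 5, -1], [-5, 12, -1], [-7, 18, -1]]
[[0, 0, -0.03], [0, 0, -0.09], [0, 0, -0.15]]
```

Call:
send_rows(fingers=[0.36, 0.36, 0.36], dp=[[-3, 6, -1], [-5, 12, -1], [-7, 18, -1]], turn=[[0, 0, -0.04], [0, 0, -0.09], [0, 0, -0.15]])

```text
time_s: 11.13
position: [0.5405, 0.049, 0.1107]
tcp_rot: [[0.008, 0.978, 0.209], [-0.015, 0.209, -0.978], [-1.0, 0.005, 0.016]]
force: [2.0, -7.5, 0.4]
opening: 0.36
```

```bash
python3 arc.py -0.07 3;
```

```text
t 11.1333 psi -0.235 rad 0.1136 yaw 0.211 z 0.1107 F_tan -7.75 F_rad -0.19 Fz 0.44 op 0.36
[[-3, 6, -1], [-4, 12, -1], [-4, 18, -1]]
[[0, 0, -0.03], [0, 0, -0.09], [0, 0, -0.14]]
```

Call:
send_rows(fingers=[0.36, 0.36, 0.36], dp=[[-3, 6, -1], [-4, 12, -1], [-4, 18, -1]], turn=[[0.015, 0.01, -0.03], [0.015, 0.01, -0.09], [0.015, 0.01, -0.14]])

```text
time_s: 11.38
position: [0.5377, 0.0651, 0.1107]
tcp_rot: [[0.001, 0.998, 0.066], [-0.004, 0.066, -0.998], [-1.0, 0.0, 0.005]]
force: [-0.6, -8.1, 2.9]
opening: 0.364
```

```bash
python3 arc.py 0.08 3;
```

```text
t 11.3833 psi -0.091 rad 0.1137 yaw 0.066 z 0.1107 F_tan -7.99 F_rad 1.36 Fz 2.94 op 0.364
[[-2, 6, -1], [-2, 13, -1], [-1, 20, -1]]
[[0, 0, -0.03], [0, 0, -0.09], [0, 0, -0.15]]
```

Call:
send_rows(fingers=[0.36, 0.36, 0.36], dp=[[-2, 6, -1], [-2, 13, -1], [-1, 19, -1]], turn=[[0, 0, -0.04], [0, 0, -0.09], [0, 0, -0.15]])

```text
time_s: 11.63
position: [0.537, 0.0827, 0.1106]
tcp_rot: [[0.002, 0.996, -0.088], [-0.009, -0.088, -0.996], [-1.0, 0.003, 0.008]]
force: [-0.8, -7.3, 3.6]
opening: 0.357
```

```bash
python3 arc.py 0.23 3;
```

```text
t 11.6333 psi 0.063 rad 0.1142 yaw -0.088 z 0.1106 F_tan -7.35 F_rad 0.38 Fz 3.61 op 0.357
[[0, 6, -1], [1, 13, -1], [2, 19, -1]]
[[0, 0, -0.03], [0, 0, -0.09], [0, 0, -0.14]]
```

Call:
send_rows(fingers=[0.36, 0.36, 0.36], dp=[[0, 6, -1], [1, 13, -1], [2, 19, -1]], turn=[[0, 0, -0.04], [0, 0, -0.09], [0, 0, -0.15]])

```text
time_s: 11.88
position: [0.5389, 0.1, 0.1105]
tcp_rot: [[0.001, 0.971, -0.24], [-0.013, -0.24, -0.971], [-1.0, 0.005, 0.013]]
force: [-2.0, -8.9, 4.2]
opening: 0.355
```

```bash
python3 arc.py 0.38 3;
```

```text
t 11.8833 psi 0.215 rad 0.1147 yaw -0.242 z 0.1105 F_tan -9.14 F_rad 0.06 Fz 4.24 op 0.355
[[1, 6, -1], [3, 12, -1], [5, 18, -1]]
[[0, 0, -0.03], [0, 0, -0.08], [0, 0, -0.14]]
```

Call:
send_rows(fingers=[0.36, 0.36], dp=[[1, 6, -1], [3, 12, -1]], turn=[[0.01, 0, -0.03], [0.01, 0, -0.08]])

```text
time_s: 12.05
position: [0.5412, 0.1097, 0.1106]
tcp_rot: [[0.0, 0.948, -0.319], [-0.009, -0.319, -0.948], [-1.0, 0.003, 0.008]]
force: [-2.6, -10.6, 6.2]
opening: 0.361
```

```bash
python3 arc.py 0.42 2;
```

```text
t 12.05 psi 0.302 rad 0.115 yaw -0.325 z 0.1106 F_tan -10.91 F_rad -0.67 Fz 6.21 op 0.361
[[2, 6, -1], [5, 13, -1]]
[[0, 0, -0.04], [0, 0, -0.09]]
```

Call:
send_rows(fingers=[0.36, 0.36], dp=[[2, 5, -1], [3, 8, -1]], turn=[[0.01, 0, -0.03], [0.01, 0, -0.05]])

```text
time_s: 12.22
position: [0.5431, 0.1156, 0.1106]
tcp_rot: [[-0.001, 0.93, -0.369], [-0.004, -0.369, -0.93], [-1.0, 0.0, 0.004]]
force: [-2.9, -10.8, 7.5]
opening: 0.359
```

```bash
python3 arc.py 0.42 2;
```

```text
t 12.2167 psi 0.356 rad 0.1151 yaw -0.378 z 0.1106 F_tan -11.16 F_rad -1.08 Fz 7.49 op 0.359
[[1, 3, -1], [3, 7, -1]]
[[0, 0, -0.01], [0, 0, -0.04]]
```

Call:
send_rows(fingers=[0.36, 0.36], dp=[[1, 3, 0], [2, 5, 0]], turn=[[0, 0, -0.01], [0, 0, -0.03]])

```text
time_s: 12.38
position: [0.5421, 0.1182, 0.1106]
tcp_rot: [[-0.006, 0.917, -0.398], [-0.01, -0.398, -0.917], [-1.0, -0.002, 0.011]]
force: [-4.7, -10.8, 4.1]
opening: 0.363
```

```bash
python3 arc.py; python3 st.py g1
```

```text
t 12.3833 psi 0.373 rad 0.117 yaw -0.409 z 0.1106 F_tan -11.74 F_rad 0.42 Fz 4.12 op 0.363
12.3833 [0.5421 0.1182 0.1106] [ -4.6756 -10.7726   4.1158] 0.36260734925777227 [  1.0859  31.5722  96.3998  -0.6799  52.4092 114.961 ]
side tab 38 [0.6894 0.0736 0.1601] angle -0.048393295701249485
side knob 45 [0.5394 0.1022 0.1487] psi 0.23501692470476432
scene knob 188 [0.5388 0.1233 0.1593] psi 0.40296559003650706
wrist knob 1883 [0.5537 0.1109 0.1632] psi 0.34859190407979584
```

View pics/g1_side.png

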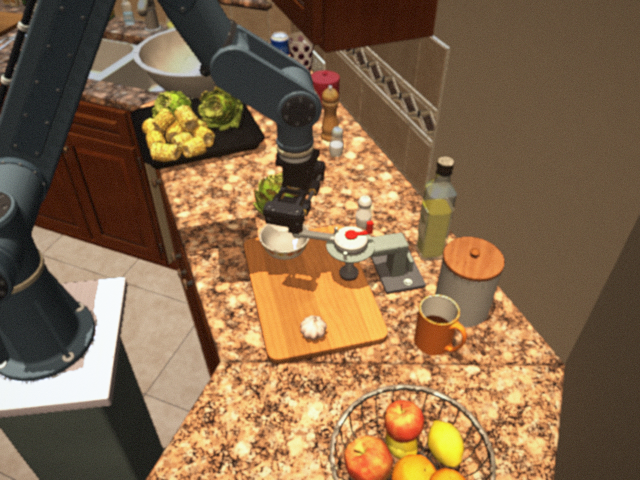

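The force has climbed from about 8.0 N running free to 11.7 N. That puts the pad at about 105 N, and the turn angle since touching (about 0.26 rad) says the same. Stop here: open the fingers and lift off.

Call:
send_rows(fingers=[0.45, 0.55, 0.6, 0.6, 0.6, 0.6, 0.6, 0.6, 0.6, 0.6], dp=[[0, 0, 0], [-1, -2, 0], [-1, -3, 0], [-1, -3, 0], [-1, -3, 10], [-1, -3, 30], [-1, -3, 60], [-1, -3, 95], [-1, -3, 130], [-20, -3, 150]], turn=[[0, 0, 0], [0, 0, 0], [0, 0, 0], [0, 0, 0], [0, 0, 0], [0, 0, 0], [0, 0, 0], [0, 0, 0], [0, 0, 0], [0, 0, 0]])

```text
time_s: 13.37
position: [0.5282, 0.1163, 0.2659]
tcp_rot: [[0.007, 0.917, -0.399], [-0.007, -0.399, -0.917], [-1.0, 0.009, 0.004]]
force: [1.0, 0.4, 0.4]
opening: 0.601
```

```bash
python3 arc.py; python3 st.py h1; python3 - <<'E'
import cv2
cv2.imwrite("pics/h1s.png",cv2.resize(cv2.imread("pics/h1_scene.png")[180:300,250:410],None,fx=5,fy=5,interpolation=cv2.INTER_CUBIC))
E
```

```text
t 13.3667 psi 0.321 rad 0.1294 yaw -0.41 z 0.2659 F_tan 0.67 F_rad -0.82 Fz 0.44 op 0.601
13.3667 [0.5282 0.1163 0.2659] [0.9859 0.3812 0.4427] 0.6013165041605029 [  0.8354  18.956   89.249   -0.4319  71.3842 114.4664]
side tab 41 [0.6891 0.0793 0.1589] angle 0.09832833318418538
side knob 149 [0.5375 0.0883 0.1604] psi 0.11201163453512591
scene tab 48 [0.6889 0.0881 0.1597] angle 0.3206574342254433
scene knob 181 [0.5344 0.1073 0.1589] psi 0.2663540099307013
wrist tab 123 [0.6935 0.0834 0.1685] angle 0.18330853547228534
wrist knob 182 [0.5522 0.0963 0.1695] psi 0.20774195046308944
```

View pics/h1s.png

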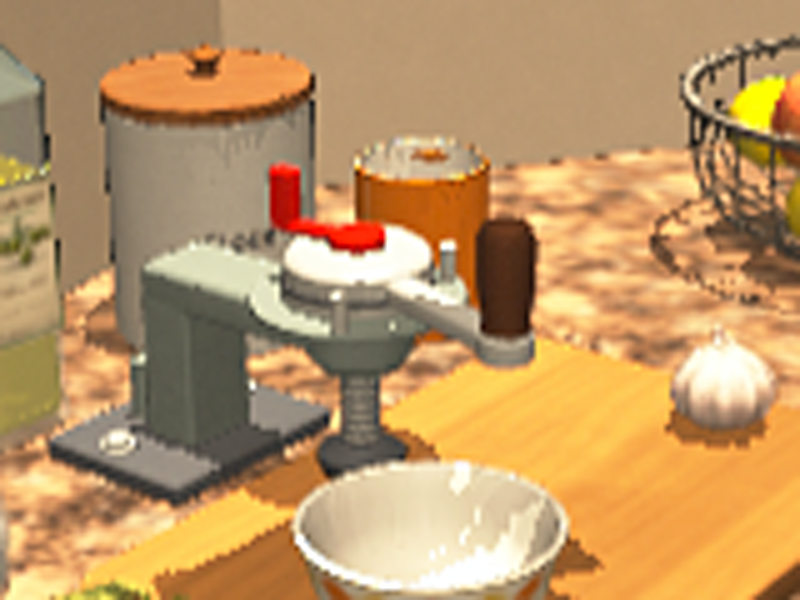

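View pics/h1_wrist.png

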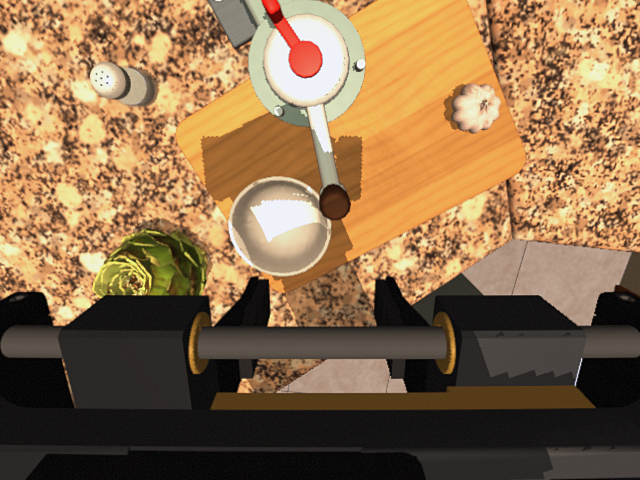

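After the release the handle stands about 0.14 rad back, at psi about 0.21 (knob at (335,200) in the wrist view), and the lever is still over. It most likely freewheeled within the tooth play. To be sure the pad kept its force, I'll go back and feel where the handle bites.

Call:
send_rows(fingers=[0.6, 0.6, 0.6, 0.6, 0.6, 0.6, 0.6, 0.36, 0.36, 0.36], dp=[[5, -8, 0], [10, -16, -20], [10, -16, -55], [10, -16, -90], [10, -16, -125], [10, -16, -150], [10, -16, -155], [10, -16, -155], [10, -16, -155], [10, -16, -155]], turn=[[0, 0, 0.1], [0, 0, 0.19], [0, 0, 0.19], [0, 0, 0.19], [0, 0, 0.19], [0, 0, 0.19], [0, 0, 0.19], [0, 0, 0.19], [0, 0, 0.19], [0, 0, 0.19]])

```text
time_s: 14.35
position: [0.5348, 0.1007, 0.1099]
tcp_rot: [[0.005, 0.976, -0.217], [-0.007, -0.217, -0.976], [-1.0, 0.007, 0.006]]
force: [-0.3, -0.8, 1.0]
opening: 0.451
```

```bash
python3 arc.py 0.33 3; python3 st.py i1|grep knob
```

```text
t 14.35 psi 0.214 rad 0.1189 yaw -0.219 z 0.1099 F_tan -0.85 F_rad 0.07 Fz 0.96 op 0.451
[[5, 4, 0], [6, 8, 0], [7, 12, 0]]
[[0, 0, -0.03], [0, 0, -0.07], [0, 0, -0.11]]
side knob 31 [0.5307 0.0725 0.1466] psi -0.024793034300792962
scene knob 152 [0.5316 0.1054 0.1592] psi 0.2453496456253304
wrist knob 1867 [0.5494 0.0961 0.1633] psi 0.20026646744053694
```

Call:
send_rows(fingers=[0.36, 0.36, 0.36], dp=[[4, 3, 0], [5, 6, 0], [6, 9, 0]], turn=[[0, 0, -0.02], [0, 0, -0.05], [0, 0, -0.08]])

```text
time_s: 14.75
position: [0.5405, 0.1084, 0.1112]
tcp_rot: [[0.005, 0.955, -0.295], [-0.01, -0.295, -0.955], [-1.0, 0.008, 0.008]]
force: [-1.1, -5.2, 0.4]
opening: 0.362
```

```bash
python3 arc.py 0.33 2; python3 st.py i2|grep knob
```

```text
t 14.75 psi 0.29 rad 0.1153 yaw -0.299 z 0.1112 F_tan -5.3 F_rad -0.43 Fz 0.4 op 0.362
[[1, 2, -1], [2, 4, -1]]
[[0, 0, -0.01], [0, 0, -0.03]]
side knob 23 [0.5353 0.0839 0.1479] psi 0.07251036082699579
scene knob 178 [0.5349 0.1139 0.1587] psi 0.3191333533507901
wrist knob 1831 [0.5513 0.1027 0.1627] psi 0.26663581783030915
```

Call:
send_rows(fingers=[0.36, 0.36], dp=[[1, 2, -1], [1, 3, -1]], turn=[[0, 0, -0.01], [0, 0, -0.03]])

```text
time_s: 15.07
position: [0.5417, 0.1107, 0.111]
tcp_rot: [[0.006, 0.947, -0.321], [-0.011, -0.321, -0.947], [-1.0, 0.009, 0.009]]
force: [-1.8, -5.6, 4.1]
opening: 0.363
```

```bash
python3 arc.py 0.35 2; python3 st.py i3|grep knob
```

```text
t 15.0667 psi 0.312 rad 0.1148 yaw -0.327 z 0.111 F_tan -5.86 F_rad -0.03 Fz 4.07 op 0.363
[[1, 2, -1], [1, 4, -1]]
[[0, 0, -0.0], [0, 0, -0.02]]
side knob 21 [0.5344 0.0872 0.146 ] psi 0.10010667887716818
scene knob 177 [0.5355 0.116  0.1585] psi 0.3373069152052971
wrist knob 1845 [0.5519 0.1048 0.1627] psi 0.2878099513465067
```

Call:
send_rows(fingers=[0.36, 0.36], dp=[[1, 3, -1], [1, 5, -1]], turn=[[0.01, 0, -0.01], [0.01, 0, -0.03]])

```text
time_s: 15.38
position: [0.5427, 0.1139, 0.1111]
tcp_rot: [[0.006, 0.937, -0.348], [-0.004, -0.348, -0.937], [-1.0, 0.007, 0.002]]
force: [-2.5, -7.5, 4.8]
opening: 0.359
```

```bash
python3 arc.py 0.35 2; python3 st.py i4|grep knob
```

```text
t 15.3833 psi 0.341 rad 0.1149 yaw -0.356 z 0.1111 F_tan -7.95 F_rad -0.17 Fz 4.8 op 0.359
[[0, 1, -1], [0, 1, -1]]
[[0, 0, 0.01], [0, 0, 0.01]]
side knob 17 [0.5366 0.0891 0.1457] psi 0.11833388081093804
scene knob 194 [0.5367 0.1189 0.159 ] psi 0.3627780100332373
wrist knob 1857 [0.5529 0.1073 0.1628] psi 0.3130261459062969
```

Call:
send_rows(fingers=[0.36, 0.36], dp=[[1, 3, -1], [2, 4, -1]], turn=[[0, 0, -0.01], [0, 0, -0.02]])

```text
time_s: 15.7
position: [0.5435, 0.1162, 0.1111]
tcp_rot: [[0.004, 0.931, -0.365], [-0.008, -0.365, -0.931], [-1.0, 0.007, 0.006]]
force: [-4.6, -8.7, 5.7]
opening: 0.36
```

```bash
python3 arc.py 0.35 2; python3 st.py i5|grep knob;python3 arc.py;
```

```text
t 15.7 psi 0.362 rad 0.1149 yaw -0.374 z 0.1111 F_tan -9.8 F_rad 1.18 Fz 5.73 op 0.36
[[0, -1, -1], [-1, -1, -1]]
[[0, 0, 0.02], [0, 0, 0.02]]
side knob 22 [0.5397 0.0974 0.146 ] psi 0.1945243476732202
scene knob 206 [0.5376 0.1206 0.1581] psi 0.3784825581503284
wrist knob 1856 [0.5533 0.1097 0.1629] psi 0.3367268978732145
t 15.85 psi 0.363 rad 0.1147 yaw -0.374 z 0.1111 F_tan -8.58 F_rad -0.45 Fz 6.28 op 0.361
```

The handle re-wound steeply (5 → 9.8 N over 0.07 rad, against about 14 N/rad when the pad is being wound). It was back at nearly the old load by the old angle. So the set-back was elastic wind-up of the ratchet and the screw stayed put. I'll release again and retreat.

Call:
send_rows(fingers=[0.45, 0.55, 0.65, 0.65, 0.65, 0.65, 0.65, 0.65, 0.65, 0.65], dp=[[0, -2, 0], [-1, -5, 0], [-3, -8, 0], [-4, -10, 0], [-4, -10, 0], [-4, -10, 30], [-4, -10, 65], [-4, -10, 100], [-4, -10, 135], [-20, -10, 160]], turn=[[0, 0, 0], [0, 0, 0.03], [0, 0, 0.06], [0, 0, 0.1], [0, 0, 0.1], [0, 0, 0.1], [0, 0, 0.1], [0, 0, 0.1], [0, 0, 0.1], [0, 0, 0.1]])

```text
time_s: 16.68
position: [0.5281, 0.1066, 0.275]
tcp_rot: [[0.015, 0.962, -0.271], [-0.006, -0.271, -0.963], [-1.0, 0.016, 0.001]]
force: [1.1, -0.7, 0.4]
opening: 0.649
```

Call:
send_rows(fingers=[0.65, 0.65, 0.65, 0.65], dp=[[-15, 0, 20], [-30, 0, 40], [-30, 0, 40], [-30, 0, 40]], turn=[[0, 0, 0], [0, 0, 0], [0, 0, 0], [0, 0, 0]])

```text
time_s: 17.02
position: [0.4986, 0.1072, 0.3165]
tcp_rot: [[0.019, 0.962, -0.271], [-0.005, -0.271, -0.962], [-1.0, 0.02, -0.001]]
force: [-0.1, 0.5, 0.1]
opening: 0.65
```

```bash
python3 st.py j1; python3 - <<'E'
import numpy as np
from rig import bot
from h import *
a=np.load("scene0.npz");b=bot.capture("scene")
d=cv2.absdiff(a["img"],b["img"]).max(-1)
# board/bystanders comparison: scene crop difference
for n,(x0,x1,y0,y1) in dict(artichoke=(236,308,290,366),bowl=(305,368,268,315),garlic=(382,408,245,270),salt=(232,254,260,303),boardedge=(345,436,265,335)).items():
    A=a["img"][y0:y1,x0:x1].astype(np.float32).mean(-1);B=b["img"][y0:y1,x0:x1].astype(np.float32).mean(-1)
    print(n,cv2.phaseCorrelate(A,B))
E
```

```text
17.0167 [0.4986 0.1072 0.3165] [-0.0896  0.5155  0.1168] 0.6503532340419631 [ -0.2572  13.1897  89.3692  -0.2808  76.3381 105.5484]
side tab 39 [0.6892 0.0797 0.1591] angle 0.11018337254268507
side knob 157 [0.5377 0.0885 0.1603] psi 0.11451183563885936
scene tab 47 [0.6892 0.0881 0.1598] angle 0.31884137333750323
scene knob 184 [0.5345 0.1073 0.1589] psi 0.2661354533197362
wrist tab 6 [0.686  0.0856 0.1692] angle 0.2804457211752575
wrist knob 28 [0.5479 0.0938 0.1687] psi 0.17537416505097803
artichoke ((-0.10936515820926473, 0.06555381720626485), 0.8920855094161299)
bowl ((-0.3861541276382141, 0.25672571327195115), 0.6853017810111245)
garlic ((0.5020729150466714, 0.5062890807091236), 0.998006777410154)
salt ((-0.016401864891717466, 0.5258135132498793), 1.0067996197276645)
boardedge ((-0.05000276310889973, -0.1116740558628635), 0.7033386073178716)
```

View pics/j1_scene.png

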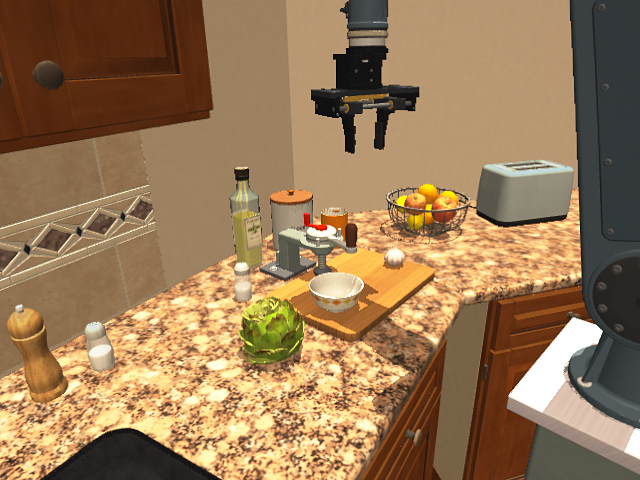

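```bash
python3 -c "
from rig import bot
print(bot.hand_in())"
```

```text
the job is handed in; nothing more can be done
None
```

I flipped the lever to its anticlockwise side and wound the pad down in two clockwise strokes. I then let go with the lever still over and handed the job in after about 17 s. `hand_in()` reported no verdict.

- **Pad force:** the handle took about 8.0 N at the knob running free and 11.7 N at the end, about 1.5 times as heavy. That puts the pad at roughly 85 to 135 N, most likely near 105 N. The force comes from the knob readings, which scattered by about 0.7 N; I had no direct measure of it.
- **Set-back on release:** the handle sprang back about 0.14 rad when I let go. I re-gripped it and pushed up to 9.8 N: the load rose far too steeply for the pad being wound, and after the second release the handle rested at the same angle. I take this as elastic play in the ratchet, with the screw staying put. I did not push again to the full 11.7 N.
- **Lever:** it was at about 0.42 rad right after the flip, measured against the handle. In the last pictures it is still over, at about 0.4 rad.
- **Surroundings:** the board and the bystanders moved by less than one pixel in the scene camera, which is about 2 mm. The gripper is clear, with no force on the tool.
- **What disagreed:** the real fingertips are 30 mm behind the reported TCP, so my first push at the lever passed over the tab without touching it. I corrected for the offset after that.

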